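# Stack the ink jars for two prints

## Robot

A 7-joint arm with a two-finger parallel gripper is mounted at the origin on a cart in front of the work surface, level with it; the furniture and walls round the work are solid. World frame = base frame: x ahead of the robot, y to its left, z up, the work surface at z = 0. Lengths are in m, angles in rad, forces in N, time in s.
With the tool pointing down it reaches from about 0.4 to 0.85 m from the base axis. Payload 10.4 kg.
Tool frame: the origin (TCP) lies between the finger pads; the fingertips stand 17 mm ahead of it and the grasp point (between the pads) lies 2 mm behind it; z points along the fingers, y is the direction in which the jaws open and shut (so a half turn about z gives the same grasp; the last joint's range is limited). The gripper opens to 85 mm and grips with 20 to 120 N. Pads are 22 mm wide; open, the fingers measure 114 mm over their backs; the gripper's body (76 mm by 85 mm) begins 54 mm behind the grasp point. The pads swing forward as they close: fully open they stand 13 mm farther back than shut.
Start: joints at [1.219, 0.332, -0.065, 1.46, 0.022, 1.35, -0.088], TCP at [0.202, -0.592, 0.248] pointing down, gripper open.
Joint ranges: [-2.6, 2.6], [-0.5, 2.12], [-1.47, 1.34], [0.16, 2.42], [-1.27, 4.41], [0.06, 2.06], [-2.6, 2.6]. Speed limits (rad/s): [2.22, 2.22, 2.79, 2.79, 3.14, 3.14, 3.14].

## Interface

Orientations are given as a unit quaternion [x, y, z, w].
In Python, from workcell import manip gives the robot as it stands.
- The arm moves only by the tool jog_arm, never from a script. Its argument "steps" is one flat list of numbers, 5 for each row, row after row: the finger opening in m, from 0 to 0.0854, then the shift along the tool's x, y, z in m, then the turn about the tool's z in rad. In form: [gripper, x, y, z, twist, gripper, x, y, z, twist, ...]. A call has exactly 10 rows; each row is the pose to reach, as a shift and turn from the pose commanded when the call began, along the tool's axes at that moment; what a row does not reach only later rows make up. A row lasts 1/10 s, in which the tool goes at most 50 mm and 8.59 degrees, less where a joint would pass 70% of its speed; a pose out of reach is approached as far as the arm can. A call with a gripper value outside its range is refused whole. The fingers move at their own pace and stop on an object; "grip_force" is the grip in N (left out, the last holds). Time passes only in rows, so rows that repeat a pose let the fingers close, or fill a call up. It gives the time, the measured TCP pose, the force and the opening at its end, in the units of the state.
- manip.get_obs(): the state, without advancing time (a new reading comes with each control period).
- manip.camera(name): name is "scene" or "side" or "wrist"; returns (picture, depth): 420x560x3 uint8, red, green, blue; 420x560 float32, m along the optical axis (not along the pixel's ray), 0 where there is no reading.
- manip.calibration(name): a dict with "mtx" (3x3 intrinsics, pixels), "k1" (the pictures are not rectified: a ray, as slopes to the right and down, at radius r is drawn at 1 + k1 r^2 times it, then the intrinsics apply), "world_to_cam" (4x4, takes a point from world to camera coordinates). Camera axes: x right, y down, z forward; pixel columns grow to the right and rows downward; lengths in m; the calibration is good to about 2 mm. A picture is of the moment at which its call begins: read the wrist's pose just before it. calibration takes no time and is no camera call; for the wrist camera it gives the pose at the moment of the call.
- manip.hand_in(): hands the job in, once; it reports no verdict.
The state is a dict: "clock": time; "joint_pos": joint angles; "joint_velocities": joint speeds; "tau": joint torques, N m; "position": TCP position; "ee_rot": TCP orientation; "ft_force": force on the tool from outside, world axes, zero at the start; "torque": the same for the moment, N m; "grip_width": opening from 0.0 (shut) to 1.0 (fully open).
Only numpy, scipy, OpenCV 4.12 (cv2) and the standard library are available. Lean on these libraries where they do the work, as an engineer would, in place of code of your own. Each camera call takes 0.05 s, during which the arm holds its last target.

## Task

Set out the ink jars for tomorrow's two prints, stacked in their order of use. In the round steel tray put the black jar at the bottom, the orange one on it and the small lemon-yellow one on top; in the square wooden tray put the violet jar with the coral-red one on it. Every jar stands upright, lid up and neatly centred on the one below; leave the teal jar where it stands, knock none over, and let go of everything at the end.

Things in the scene. Friction and masses are not known exactly. Their poses are not given: they have to be found in the camera images.
- black_jar: small round ink jar with black ink: a black band round its side with a whitish label, a black lid, and on the lid a white paper disc (38 mm) with a black spot (30 mm). 55 mm across (the lid is the widest part, the body 2 mm less), 55 mm tall, about 0.16 kg, loose, standing upright, flat lid fixed to it. Origin: centre of its underside; z up along its axis; its yaw does not matter.
- orange_jar: small round ink jar with bright orange ink: a bright orange band round its side with a whitish label, a black lid, and on the lid a white paper disc (38 mm) with a bright orange spot (30 mm). 51 mm across (the lid is the widest part, the body 2 mm less), 46 mm tall, about 0.16 kg, loose, standing upright, flat lid fixed to it. Origin: centre of its underside; z up along its axis; its yaw does not matter.
- lemon_jar: small round ink jar with lemon yellow ink: a lemon yellow band round its side with a whitish label, a black lid, and on the lid a white paper disc (38 mm) with a lemon yellow spot (30 mm). 47 mm across (the lid is the widest part, the body 2 mm less), 42 mm tall, about 0.16 kg, loose, standing upright, flat lid fixed to it. Origin: centre of its underside; z up along its axis; its yaw does not matter.
- violet_jar: small round ink jar with dark violet-blue ink: a dark violet-blue band round its side with a whitish label, a white lid, and on the lid a white paper disc (38 mm) with a dark violet-blue spot (30 mm). 55 mm across (the lid is the widest part, the body 2 mm less), 55 mm tall, about 0.16 kg, loose, standing upright, flat lid fixed to it. Origin: centre of its underside; z up along its axis; its yaw does not matter.
- coral_jar: small round ink jar with coral red ink: a coral red band round its side with a whitish label, a white lid, and on the lid a white paper disc (38 mm) with a coral red spot (30 mm). 55 mm across (the lid is the widest part, the body 2 mm less), 55 mm tall, about 0.16 kg, loose, standing upright, flat lid fixed to it. Origin: centre of its underside; z up along its axis; its yaw does not matter.
- teal_jar: small round ink jar with dark teal green ink: a dark teal green band round its side with a whitish label, a black lid, and on the lid a white paper disc (38 mm) with a dark teal green spot (30 mm). 55 mm across (the lid is the widest part, the body 2 mm less), 55 mm tall, about 0.16 kg, loose, standing upright, flat lid fixed to it. Origin: centre of its underside; z up along its axis; its yaw does not matter. Not part of either stack: it stays where it is.
- round_tray: round dark steel tray with a low lip and a cork floor. Does not move, but stands in a new place each time. Outside 94 mm, 9 mm high; inside the lip a flat cork floor, 78 mm wide, 4 mm above the table. Origin: centre of its underside, on the table (z = 0 is the table top); z up.
- square_tray: square wooden tray with a low lip and a cork floor. Does not move, but stands in a new place each time. Outside 94 mm, 9 mm high; inside the lip a flat cork floor, 78 mm wide, 4 mm above the table. Origin: centre of its underside, on the table (z = 0 is the table top); z up.
There are look-alikes about, which are no part of the job. What is shaped like the coral_jar but pink is not meant.

How it is judged:
At the end, for the whole second after the job is handed in: Black jar flat in the round tray, orange on black, lemon on orange; violet flat in the square tray, coral on violet. Each centred within 12 mm on what it stands on, seated within 4 mm in height, upright within 0.1 rad, at rest; the teal jar upright within 30 mm of its first place (horizontal distance between black_jar and round_tray below 0.012 m and z of black_jar in the frame of round_tray between 0 and 0.008 m and horizontal distance between orange_jar and black_jar below 0.012 m and z of orange_jar in the frame of black_jar between 0.051 and 0.059 m and horizontal distance between lemon_jar and orange_jar below 0.012 m and z of lemon_jar in the frame of orange_jar between 0.042 and 0.05 m and horizontal distance between violet_jar and square_tray below 0.012 m and z of violet_jar in the frame of square_tray between 0 and 0.008 m and horizontal distance between coral_jar and violet_jar below 0.012 m and z of coral_jar in the frame of violet_jar between 0.051 and 0.059 m and angle between each of black_jar, orange_jar, lemon_jar, violet_jar, coral_jar, teal_jar's own z axis and vertical below 0.1 rad and linear speed of each of black_jar, orange_jar, lemon_jar, violet_jar, coral_jar, teal_jar below 0.02 m/s and distance of teal_jar from where it was at the start of the episode below 0.03 m); the robot touches nothing.
It fails at once if the teal jar is moved from its place (more than 30 mm) (distance of teal_jar from where it was at the start of the episode above 0.03 m).
It fails at once if a jar is knocked over (tilted beyond 0.8 rad) (angle between any of black_jar, orange_jar, lemon_jar, violet_jar, coral_jar, teal_jar's own z axis and vertical above 0.8 rad).
It also fails if it takes over 128 s, if anything falls off the work surface, if the arm or the gripper's body presses on something with over 40 N, if the wrist force passes 120 N, or if a joint passes its speed limit or range.

## Working session

There is one attempt and no reset: what is moved stays moved. The work goes in short steps, Python scripts to look and compute and a tool call to move; the robot and the scene stay as the last step left them, time stands still between calls to the robot, and variables do not carry over. Pictures are saved under pics/ and viewed, and the job is handed in when it is done.

Besides the shell and the picture viewer there is one more tool, called after "Call:" as name(argument=value, ...) on one line, values as JSON. jog_arm: Moves the arm, as the interface text tells. Its arguments: {"type":"object","properties":{"steps":{"type":"array"},"grip_force":{"type":"number"}},"required":["steps"]}

```bash
ls; mkdir -p pics; python3 - <<'E'
from workcell import manip
import cv2,numpy as np
print(manip.get_obs())
for n in ["scene","side","wrist"]:
    c=manip.calibration(n); print(n,c)
    p,d=manip.camera(n)
    cv2.imwrite(f"pics/{n}0.png",p[:,:,::-1]); np.save(f"pics/{n}0.npy",d)
E
```

```text
pics
{'clock': 0.0, 'joint_pos': array([ 1.21942301,  0.33288493, -0.06470379,  1.46096108,  0.02159347,
        1.34992006, -0.08848286]), 'joint_velocities': array([-0.00108527,  0.00100541,  0.00019783,  0.00133021,  0.000817  ,
        0.00037991,  0.00056613]), 'tau': array([ 8.34452021e-04, -6.25439358e+01,  4.97184251e-02, -3.91603231e+01,
        1.63104379e-02,  9.90405679e-03, -1.81135294e-05]), 'position': array([ 0.20168176, -0.59117723,  0.24749834]), 'ee_rot': array([ 9.86515314e-01,  1.63667312e-01, -1.51625727e-04, -7.23338674e-04]), 'ft_force': array([-0.52759368,  0.10176104, -0.00580239]), 'torque': array([-0.05274659, -0.10633162, -0.00720478]), 'grip_width': 0.9964043101519443}
scene {'mtx': array([[404.67435171,   0.        , 278.2217839 ],
       [  0.        , 404.67435171, 208.5556671 ],
       [  0.        ,   0.        ,   1.        ]]), 'k1': -0.07074807723714506, 'world_to_cam': array([[-0.86948717, -0.49395257, -0.00171043,  0.4078127 ],
       [-0.26139132,  0.46305049, -0.84691134,  0.21856657],
       [ 0.41912605, -0.73593145, -0.53173137,  0.8257502
[... 379 characters left out ...]
4254e-01,  5.60584719e-01, -7.67816976e-01,
         2.46243465e-01],
       [ 3.71317559e-01, -6.72061206e-01, -6.40669185e-01,
         1.04341895e+00],
       [ 0.00000000e+00,  0.00000000e+00,  0.00000000e+00,
         1.00000000e+00]])}
wrist {'mtx': array([[321.01018121,   0.        , 281.90826739],
       [  0.        , 321.01018121, 211.69417181],
       [  0.        ,   0.        ,   1.        ]]), 'k1': -0.02184064893243909, 'world_to_cam': array([[ 0.32127709, -0.94698392, -0.00157557, -0.62472723],
       [-0.90440316, -0.30732344,  0.29598517, -0.03710142],
       [-0.2807774 , -0.0936683 , -0.95519124,  0.38085214],
       [ 0.        ,  0.        ,  0.        ,  1.        ]])}
```

View pics/scene0.png

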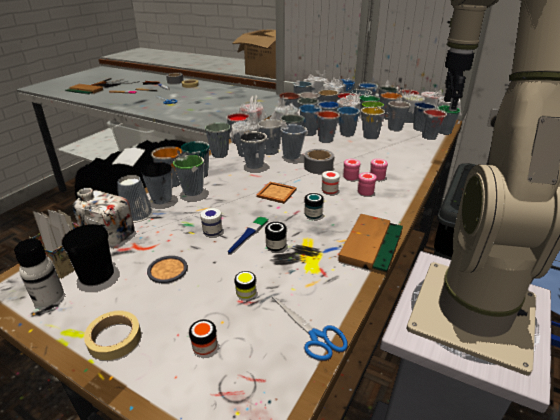

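View pics/side0.png

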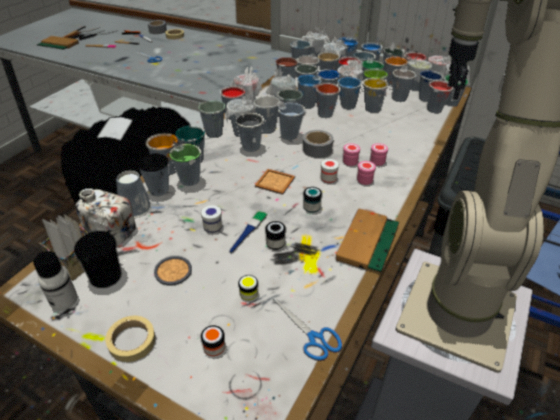

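View pics/wrist0.png

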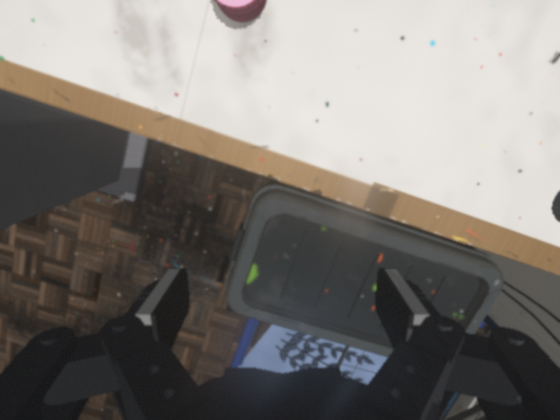

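```bash
cat > h.py <<'E'
from workcell import manip
import cv2,numpy as np
def ray(cal,uv):
    K=cal["mtx"]; 
    p=cv2.undistortPoints(np.array([[uv]],float),K,np.array([cal["k1"],0,0,0,0.]),None)[0,0] if 0 else None
    xd=(np.array(uv,float)-K[:2,2])/[K[0,0],K[1,1]]; x=xd.copy()
    for _ in range(20): x=xd/(1+cal["k1"]*(x@x))
    T=cal["world_to_cam"]; R=T[:3,:3]; o=-R.T@T[:3,3]
    return o,R.T@np.array([x[0],x[1],1])
def at_z(cal,uv,z):
    o,d=ray(cal,uv); return o+d*(z-o[2])/d[2]
def proj(cal,P):
    T=cal["world_to_cam"]; c=T[:3,:3]@np.asarray(P,float)+T[:3,3]; x=c[:2]/c[2]
    x=x*(1+cal["k1"]*(x@x)); return x*[cal["mtx"][0,0],cal["mtx"][1,1]]+cal["mtx"][:2,2]
E
python3 - <<'E'
import cv2,numpy as np
for n in("scene","side"):
    a=cv2.imread(f"pics/{n}0.png")
    cv2.imwrite(f"pics/{n}c.png",cv2.resize(a[150:360,130:395],None,fx=3,fy=2.857*1.0,interpolation=cv2.INTER_CUBIC)[:600])
E
```

```text
(no output)
```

View pics/scenec.png

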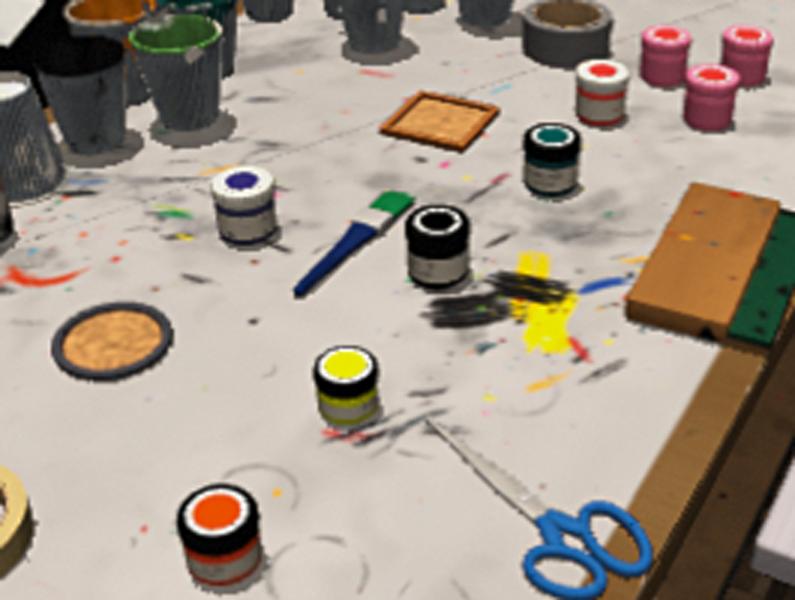

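View pics/sidec.png

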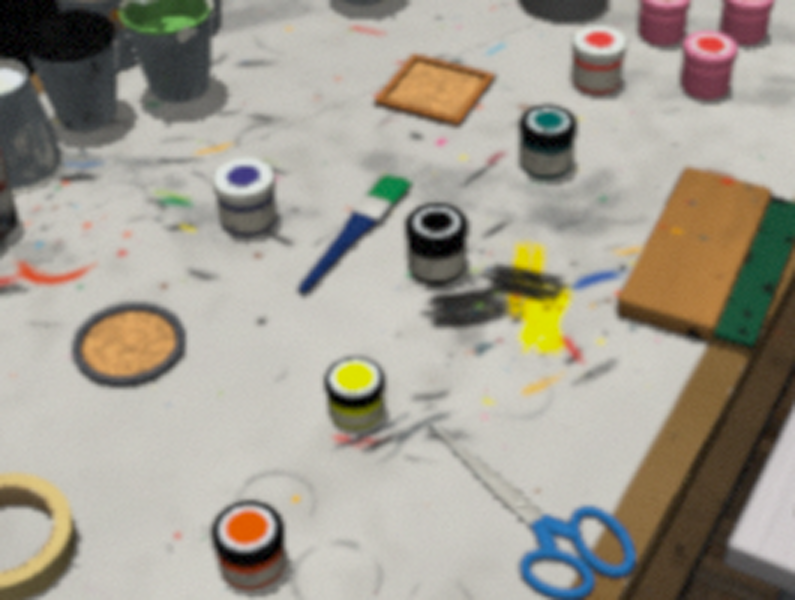

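```bash
python3 - <<'E'
from h import *
D={"coral":(.055,(603,70),(600,40)),"violet":(.055,(242,181),(243,175)),"teal":(.055,(552,136),(548,120)),"black":(.055,(437,221),(436,221)),"lemon":(.042,(346,364),(355,377)),"orange":(.046,(218,511),(246,527)),"round":(.009,(112,341),(129,344)),"square":(.009,(440,121),(435,89))}
cs,cd=manip.calibration("scene"),manip.calibration("side")
for n,(z,a,b) in D.items():
    f=lambda p:(p[0]/3+130,p[1]/(600/210)+150)
    A=at_z(cs,f(a),z);B=at_z(cd,f(b),z); print(n,A.round(4),B.round(4),np.hypot(*A[:2]).round(3))
print(manip.get_obs()['clock'])
E
```

```text
coral [ 0.4709 -0.3308  0.055 ] [ 0.4708 -0.3253  0.055 ] 0.576
violet [0.6565 0.0262 0.055 ] [0.6579 0.0281 0.055 ] 0.657
teal [ 0.4567 -0.1791  0.055 ] [ 0.4578 -0.1767  0.055 ] 0.491
black [ 0.4772 -0.0019  0.055 ] [0.4782 0.0006 0.055 ] 0.477
lemon [0.4496 0.1762 0.042 ] [0.4496 0.1794 0.042 ] 0.483
orange [0.4375 0.3365 0.046 ] [0.439  0.3395 0.046 ] 0.552
round [0.6443 0.2133 0.009 ] [0.6459 0.2144 0.009 ] 0.679
square [ 0.6013 -0.2232  0.009 ] [ 0.6037 -0.2234  0.009 ] 0.641
0.15
```

```bash
cat >> h.py <<'E'
def go(x,y,z,yaw=0.0):
    """delta in tool axes to reach world x,y,z with tool-x at world angle yaw"""
    from scipy.spatial.transform import Rotation as R
    o=manip.get_obs(); M=R.from_quat(o["ee_rot"]).as_matrix()
    d=M.T@(np.array([x,y,z])-o["position"]); a=np.arctan2(M[1,0],M[0,0])
    tw=(a-yaw+np.pi/2)%np.pi-np.pi/2
    print("delta",d.round(4),"twist",round(tw,4),"pos",o["position"].round(4),"t",o["clock"],"w",round(o["grip_width"]*85.4,1))
E
python3 - <<'E'
from h import *
cs=manip.calibration("scene")
for p in [(712,75),(667,35),(747,33)]: print(at_z(cs,(p[0]/3+130,p[1]/(600/210)+150),.055))
go(.477,0,.25)
E
```

```text
[ 0.36988898 -0.3750872   0.055     ]
[ 0.44488236 -0.44524259  0.055     ]
[ 0.3707166  -0.49390293  0.055     ]
delta [ 0.4515 -0.4707 -0.0018] twist 0.3288 pos [ 0.2017 -0.5913  0.2477] t 0.15 w 85.4
```

Call:
jog_arm(steps=[0.085,0.45,-0.47,0,0.329,0.085,0.45,-0.47,0,0.329,0.085,0.45,-0.47,0,0.329,0.085,0.45,-0.47,0,0.329,0.085,0.45,-0.47,0,0.329,0.085,0.45,-0.47,0,0.329,0.085,0.45,-0.47,0,0.329,0.085,0.45,-0.47,0,0.329,0.085,0.45,-0.47,0,0.329,0.085,0.45,-0.47,0,0.329], grip_force=40)

```text
clock: 1.15
position: [0.4128, -0.1361, 0.2484]
ee_rot: [1.0, -0.0, 0.0, 0.0]
ft_force: [0.6, -0.5, 0.6]
grip_width: 0.998
```

Call:
jog_arm(steps=[0.085,0.064,-0.136,0.05,0,0.085,0.064,-0.136,0.05,0,0.085,0.064,-0.136,0.05,0,0.085,0.064,-0.136,0.05,0,0.085,0.064,-0.136,0.05,0,0.085,0.064,-0.136,0.05,0,0.085,0.064,-0.136,0.05,0,0.085,0.064,-0.136,0.05,0,0.085,0.064,-0.136,0.05,0,0.085,0.064,-0.136,0.05,0])

```text
clock: 2.15
position: [0.4765, -0.0026, 0.1985]
ee_rot: [1.0, -0.001, 0.0, 0.0]
ft_force: [0.4, 0.5, 0.8]
grip_width: 0.998
```

```bash
python3 - <<'E'
from h import *
c=manip.calibration("wrist");p,d=manip.camera("wrist")
cv2.imwrite("pics/w1.png",p[:,:,::-1])
np.save("pics/w1cal.npy",c,allow_pickle=True)
go(.477,0,.035); print(proj(c,(.477,0,.055)))
E
```

```text
delta [ 0.0004 -0.0025  0.1635] twist -0.0007 pos [ 0.4765 -0.0024  0.1985] t 2.2 w 85.1
[278.73055981 203.30980468]
```

View pics/w1.png

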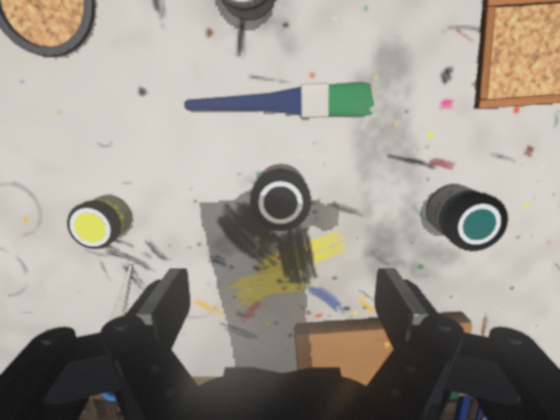

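Call:
jog_arm(steps=[0.085,0,-0.002,0.05,0,0.085,0,-0.002,0.1,0,0.085,0,-0.002,0.14,0,0.085,0,-0.002,0.163,0,0.085,0,-0.002,0.163,0,0.04,0,-0.002,0.163,0,0.04,0,-0.002,0.163,0,0.04,0,-0.002,0.163,0,0.04,0,-0.002,0.163,0,0.04,0,-0.002,0.163,0], grip_force=40)

```text
clock: 3.2
position: [0.4779, -0.0003, 0.0374]
ee_rot: [1.0, -0.0, 0.002, 0.0]
ft_force: [-2.3, -0.0, 8.0]
grip_width: 0.606
```

```bash
python3 - <<'E'
from h import *
c=np.load("pics/w1cal.npy",allow_pickle=True).item()
print(at_z(c,(280,203),.055),at_z(c,(90,228),.042),at_z(c,(479,224),.055))
go(.645,.214,.16)
E
```

```text
[ 0.47727746 -0.00110886  0.055     ] [0.44971049 0.17849766 0.042     ] [ 0.45726569 -0.17968204  0.055     ]
delta [ 0.1674 -0.2143 -0.1223] twist -0.0005 pos [ 4.779e-01 -3.000e-04  3.740e-02] t 3.2 w 51.8
```

Call:
jog_arm(steps=[0.04,0,0,-0.03,0,0.04,0,0,-0.07,0,0.04,0.02,-0.03,-0.09,0,0.04,0.05,-0.07,-0.09,0,0.04,0.08,-0.1,-0.09,0,0.04,0.11,-0.14,-0.09,0,0.04,0.14,-0.18,-0.09,0,0.04,0.168,-0.214,-0.09,0,0.04,0.168,-0.214,-0.09,0,0.04,0.168,-0.214,-0.09,0])

```text
clock: 4.2
position: [0.6446, 0.2148, 0.1258]
ee_rot: [1.0, 0.001, 0.0, -0.0]
ft_force: [0.8, 0.2, -1.0]
grip_width: 0.605
```

```bash
python3 - <<'E'
from h import *
c=manip.calibration("wrist");p,d=manip.camera("wrist")
cv2.imwrite("pics/w2.png",p[:,:,::-1])
np.save("pics/w2cal.npy",c,allow_pickle=True)
go(.645,.214,.0415); print(proj(c,(.645,.214,.009)),proj(c,manip.get_obs()["position"]+[0,0,.018]))
print(manip.get_obs()["ft_force"])
E
```

```text
delta [ 0.0004 -0.0007  0.0844] twist -0.0004 pos [0.6446 0.2134 0.1259] t 4.25 w 51.8
[282.91040963 212.52509364] [285.27905357 315.96446108]
[-0.11803016 -0.3690929  -0.83646204]
```

View pics/w2.png

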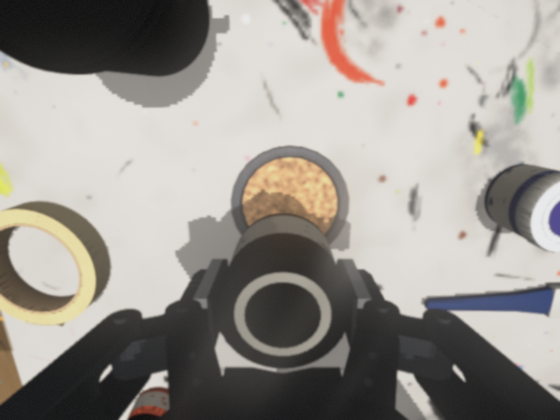

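```bash
python3 - <<'E'
from h import *
a=cv2.imread("pics/w2.png"); c=np.load("pics/w2cal.npy",allow_pickle=True).item()
b=cv2.resize(a[120:400,190:390],None,fx=2.1,fy=2.1,interpolation=cv2.INTER_CUBIC)
for i in range(60):
    t=i*np.pi/30
    for r,z,col in((.047,.009,(0,255,0)),(.039,.009,(255,255,0))):
        u=proj(c,(.645+r*np.cos(t),.214+r*np.sin(t),z)); cv2.circle(b,tuple(int(v) for v in (u-[190,120])*2.1),1,col,-1)
cv2.imwrite("pics/w2c.png",b)
for uv in((290,204),): print(at_z(c,uv,.009))
s,_=manip.camera("scene"); cv2.imwrite("pics/s2.png",cv2.resize(s[200:350,130:330,::-1],None,fx=4,fy=4,interpolation=cv2.INTER_CUBIC))
E
```

```text
[0.65202255 0.20842626 0.009     ]
```

View pics/w2c.png

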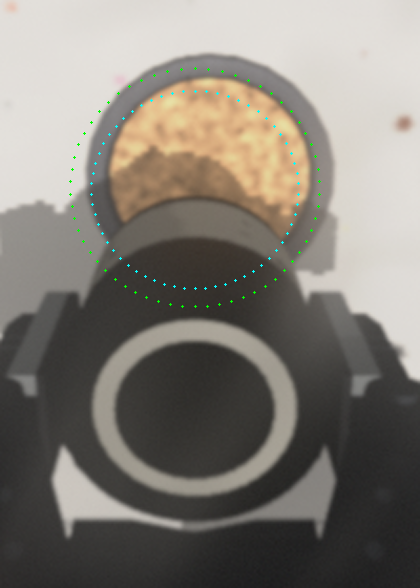

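View pics/s2.png

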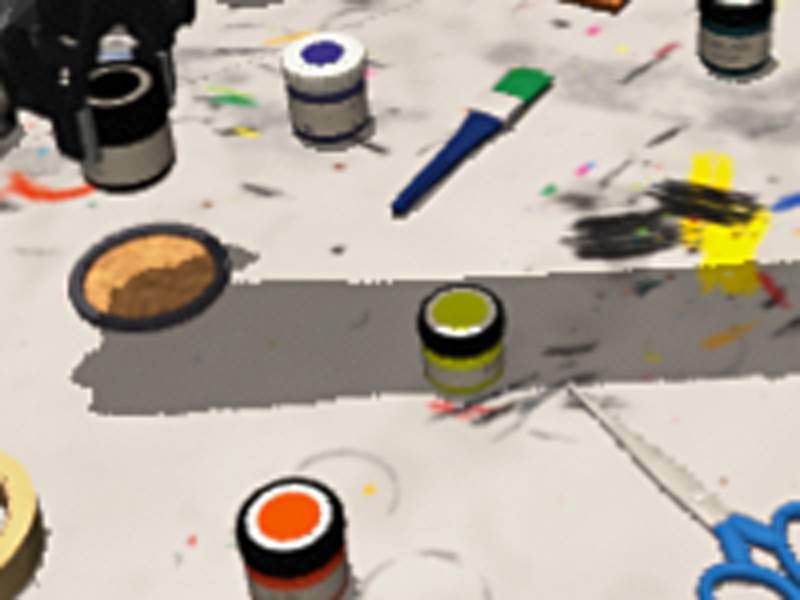

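```bash
python3 - <<'E'
from h import *
c=manip.calibration("wrist");p,d=manip.camera("wrist"); a=p[:,:,::-1].copy()
np.save("pics/w3cal.npy",c,allow_pickle=True); cv2.imwrite("pics/w3.png",a)
c0=np.load("pics/w2cal.npy",allow_pickle=True).item()
print(np.abs(c["world_to_cam"]-c0["world_to_cam"]).max(), manip.get_obs()["position"],manip.get_obs()["ee_rot"])
def ov(a,c,x0,y0,w,h,s):
    b=cv2.resize(a[y0:y0+h,x0:x0+w],None,fx=s,fy=s,interpolation=cv2.INTER_CUBIC)
    for xy,col in(((.645,.2135),(0,255,0)),((.652,.2084),(255,0,0))):
      for i in range(60):
        t=i*np.pi/30; u=proj(c,(xy[0]+.047*np.cos(t),xy[1]+.047*np.sin(t),.009)); cv2.circle(b,tuple(int(v) for v in (u-[x0,y0]+.5)*s),1,col,-1)
    return b
A=ov(a,c,190,120,200,150,2); S=ov(cv2.imread("pics/scene0.png"),manip.calibration("scene"),130,240,80,60,5);D=ov(cv2.imread("pics/side0.png"),manip.calibration("side"),135,240,80,60,5)
cv2.imwrite("pics/o3.png",np.vstack([np.hstack([A,S]),np.hstack([D,D*0])]))
E
```

```text
0.0027980916294569266 [0.64464504 0.21222352 0.12605743] [ 9.99999357e-01 -8.94587756e-04  4.51750023e-04  5.30288750e-04]
```

View pics/o3.png

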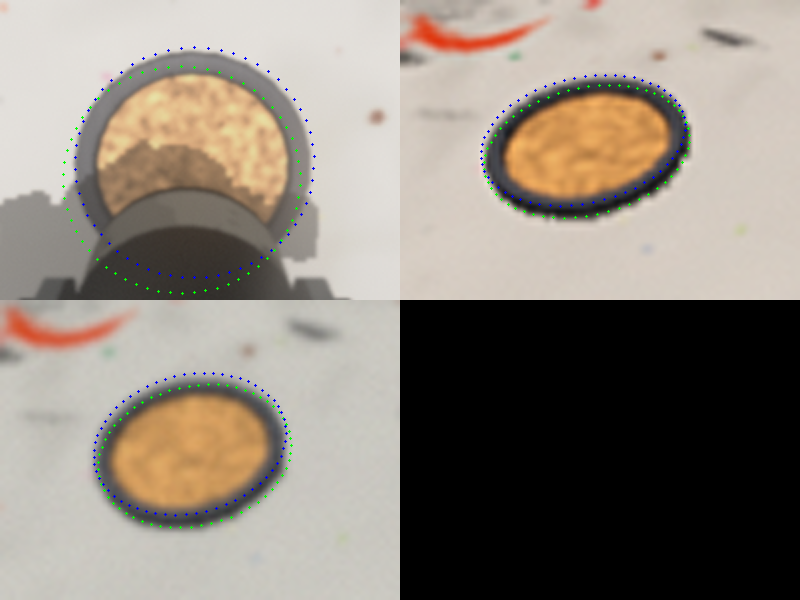

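Call:
jog_arm(steps=[0.04,0.0045,0.002,0,0,0.04,0.0045,0.002,0.03,0,0.04,0.0045,0.002,0.055,0,0.04,0.0045,0.002,0.07,0,0.04,0.0045,0.002,0.075,0,0.04,0.0045,0.002,0.079,0,0.04,0.0045,0.002,0.082,0,0.04,0.0045,0.002,0.084,0,0.04,0.0045,0.002,0.084,0,0.04,0.0045,0.002,0.084,0])

```text
clock: 5.35
position: [0.6493, 0.212, 0.0418]
ee_rot: [1.0, -0.0, 0.0, -0.0]
ft_force: [-0.4, 0.8, -1.7]
grip_width: 0.606
```

Call:
jog_arm(steps=[0.04,0,0,0.001,0,0.04,0,0,0.001,0,0.085,0,0,0.001,0,0.085,0,0,0.001,0,0.085,0,0,0.001,0,0.085,0,0,0.001,0,0.085,0,0,-0.02,0,0.085,0,0,-0.06,0,0.085,0,0,-0.1,0,0.085,0,0,-0.14,0])

```text
clock: 6.35
position: [0.6488, 0.2119, 0.1828]
ee_rot: [1.0, -0.0, -0.0, -0.0]
ft_force: [0.6, -0.2, -1.0]
grip_width: 0.991
```

```bash
python3 - <<'E'
from h import *
c=manip.calibration("wrist");p,d=manip.camera("wrist")
cv2.imwrite("pics/w4.png",p[:,:,::-1])
np.save("pics/w4cal.npy",c,allow_pickle=True)
go(.657,.027,.2); print(proj(c,(.649,.211,.059)))
E
```

```text
delta [ 0.006   0.1862 -0.0099] twist -0.0003 pos [0.6512 0.2133 0.1907] t 6.4 w 84.8
[282.78508538 210.16406982]
```

View pics/w4.png

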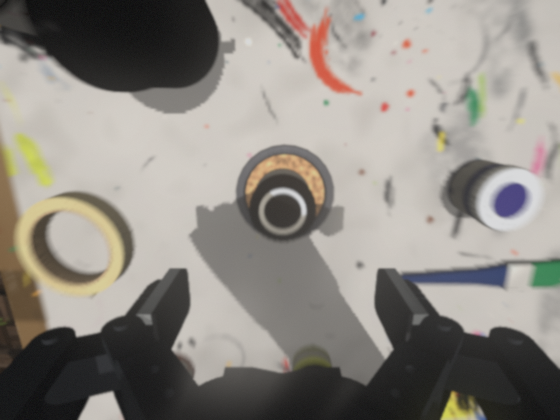

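```bash
python3 - <<'E'
from h import *
c=np.load("pics/w4cal.npy",allow_pickle=True).item()
a=cv2.imread("pics/w4.png");x0,y0,s=210,120,4
b=cv2.resize(a[y0:y0+140,x0:x0+150],None,fx=s,fy=s,interpolation=cv2.INTER_CUBIC)
def ci(x,y,z,r,col):
    for i in range(72):
        t=i*np.pi/36;u=proj(c,(x+r*np.cos(t),y+r*np.sin(t),z)); cv2.circle(b,tuple(int(v) for v in (u-[x0,y0]+.5)*s),1,col,-1)
ci(.649,.211,.059,.0275,(0,255,0));ci(.649,.211,.009,.047,(255,0,0));ci(.649,.211,.059,.019,(0,255,0))
cv2.imwrite("pics/o4.png",b); print(at_z(c,(285,195),.009),at_z(c,(282.5,211),.059),at_z(c,(511,201),.055))
E
```

```text
[0.6490133  0.20874383 0.009     ] [0.6482885  0.21123291 0.059     ] [0.65541164 0.02178337 0.055     ]
```

View pics/o4.png

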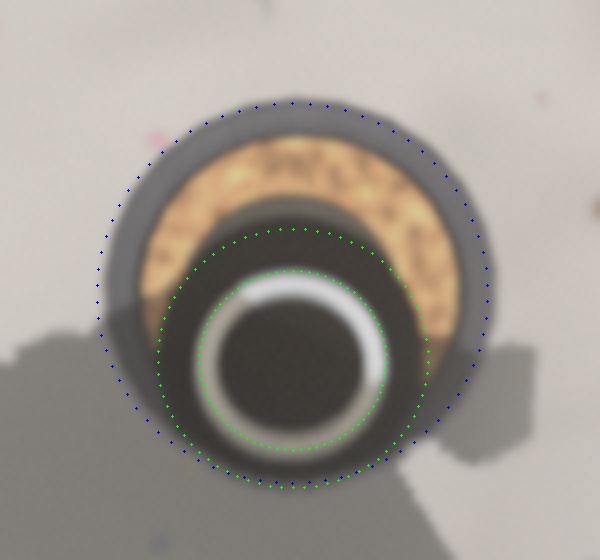

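Call:
jog_arm(steps=[0.085,-0.21,-0.126,0,0,0.085,-0.21,-0.126,0,0,0.085,-0.21,-0.126,0,0,0.085,-0.21,-0.126,0,0,0.085,-0.21,-0.126,0,0,0.085,-0.21,-0.126,0,0,0.085,-0.21,-0.126,0,0,0.085,-0.21,-0.126,0,0,0.085,-0.21,-0.126,0,0,0.085,-0.21,-0.126,0,0])

```text
clock: 7.4
position: [0.4399, 0.3372, 0.1811]
ee_rot: [1.0, -0.001, -0.0, 0.0]
ft_force: [-0.1, -0.6, -0.4]
grip_width: 0.995
```

```bash
python3 - <<'E'
from h import *
c=manip.calibration("wrist");p,d=manip.camera("wrist")
cv2.imwrite("pics/w5.png",p[:,:,::-1])
np.save("pics/w5cal.npy",c,allow_pickle=True)
go(.438,.338,.03); print(proj(c,(.438,.338,.046)))
m=cv2.inRange(cv2.cvtColor(p,cv2.COLOR_RGB2HSV),(3,200,150),(15,255,255)); n,l,s,ce=cv2.connectedComponentsWithStats(m)
for i in range(1,n):
    if s[i,4]>100: print(s[i],ce[i],at_z(c,ce[i],.046))
E
```

```text
delta [-0.0017 -0.0007  0.1511] twist -0.0016 pos [0.4397 0.3374 0.1811] t 7.45 w 85.1
[280.81216733 208.6676699 ]
```

View pics/w5.png

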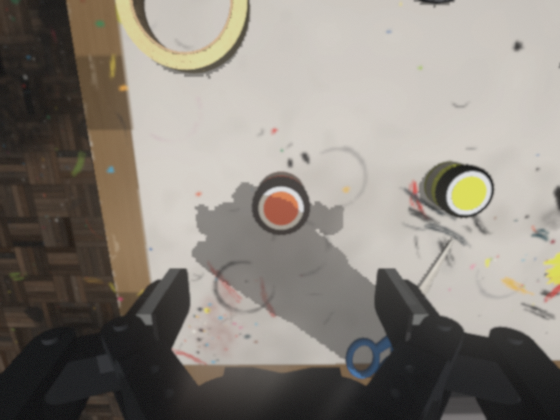

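Call:
jog_arm(steps=[0.085,-0.001,-0.001,0.05,0,0.085,-0.001,-0.001,0.1,0,0.085,-0.001,-0.001,0.13,0,0.085,-0.001,-0.001,0.15,0,0.085,-0.001,-0.001,0.15,0,0.04,-0.001,-0.001,0.15,0,0.04,-0.001,-0.001,0.15,0,0.04,-0.001,-0.001,0.15,0,0.04,-0.001,-0.001,0.15,0,0.04,-0.001,-0.001,0.15,0])

```text
clock: 8.45
position: [0.439, 0.3393, 0.033]
ee_rot: [1.0, -0.0, 0.001, -0.0]
ft_force: [-1.7, -1.5, 6.6]
grip_width: 0.563
```

```bash
python3 - <<'E'
from h import *
go(.649,.211,.15);print(manip.get_obs()["ft_force"])
E
```

```text
delta [ 0.2104  0.1281 -0.1166] twist -0.0007 pos [0.439  0.3393 0.033 ] t 8.45 w 48.0
[-1.72292572 -1.53219687  6.58138799]
```

Call:
jog_arm(steps=[0.04,0,0,-0.03,0,0.04,0,0,-0.07,0,0.04,0,0,-0.11,0,0.04,0.03,0.02,-0.11,0,0.04,0.07,0.045,-0.11,0,0.04,0.11,0.07,-0.11,0,0.04,0.15,0.095,-0.11,0,0.04,0.19,0.12,-0.11,0,0.04,0.21,0.128,-0.11,0,0.04,0.21,0.128,-0.11,0])

```text
clock: 9.45
position: [0.6511, 0.2071, 0.1413]
ee_rot: [1.0, -0.003, 0.001, 0.0]
ft_force: [-0.7, 0.1, -3.0]
grip_width: 0.56
```

```bash
python3 - <<'E'
from h import *
c=manip.calibration("wrist");p,d=manip.camera("wrist")
cv2.imwrite("pics/w6.png",p[:,:,::-1])
np.save("pics/w6cal.npy",c,allow_pickle=True)
go(.6487,.211,.092);P=manip.get_obs()["position"]; print(P,proj(c,(.649,.211,.059)),proj(c,P+[0,0,.013]))
E
```

```text
delta [-0.0005 -0.0017  0.0494] twist -0.0032 pos [0.6492 0.2093 0.1414] t 9.5 w 47.9
[0.64921668 0.20929579 0.14140232] [275.90755817 231.02742456] [276.08129562 312.55050313]
```

View pics/w6.png

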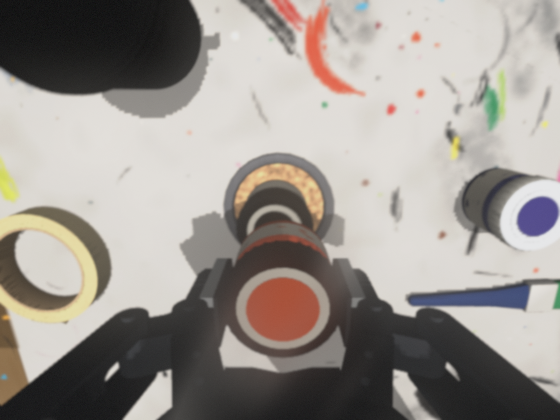

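```bash
python3 - <<'E'
from h import *
for k in range(2): c=manip.calibration("wrist");p,d=manip.camera("wrist")
cv2.imwrite("pics/w7.png",cv2.resize(p[140:360,190:380,::-1],None,fx=2.7,fy=2.7))
P=manip.get_obs()["position"]; print(P,proj(c,(.649,.211,.059)),proj(c,P+[0,0,.013]))
go(.6487,.211,.092)
E
```

```text
[0.64742564 0.21166697 0.14170864] [281.54560323 226.47374862] [279.47963909 309.83888122]
delta [0.0013 0.0007 0.0497] twist 0.0006 pos [0.6474 0.2117 0.1417] t 9.6 w 47.8
```

View pics/w7.png

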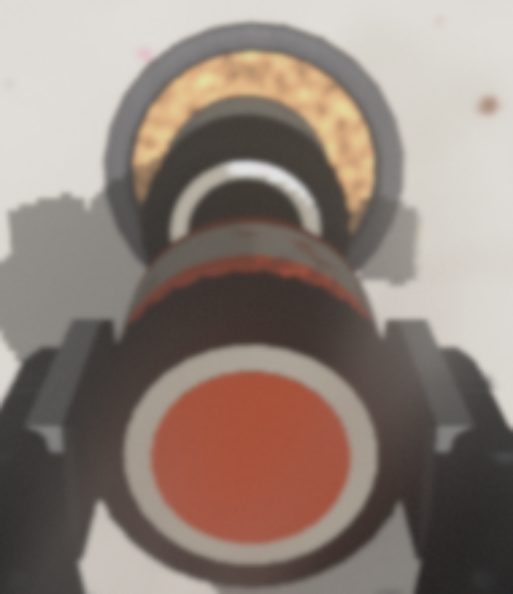

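Call:
jog_arm(steps=[0.04,0.0005,-0.001,0.01,0,0.04,0.0005,-0.001,0.025,0,0.04,0.0005,-0.001,0.035,0,0.04,0.0005,-0.001,0.04,0,0.04,0.0005,-0.001,0.044,0,0.04,0.0005,-0.001,0.047,0,0.04,0.0005,-0.001,0.048,0,0.04,0.0005,-0.001,0.049,0,0.04,0.0005,-0.001,0.049,0,0.04,0.0005,-0.001,0.049,0])

```text
clock: 10.6
position: [0.6487, 0.2119, 0.0926]
ee_rot: [1.0, -0.0, 0.0, -0.0]
ft_force: [-0.4, 0.6, -1.8]
grip_width: 0.563
```

Call:
jog_arm(steps=[0.04,0,0,0.001,0,0.04,0,0,0.0015,0,0.085,0,0,0.0015,0,0.085,0,0,0.0015,0,0.085,0,0,0.0015,0,0.085,0,0,0.0015,0,0.085,0,0,-0.02,0,0.085,0,0,-0.06,0,0.085,0,0,-0.1,0,0.085,0,0,-0.13,0])

```text
clock: 11.6
position: [0.6488, 0.2122, 0.2251]
ee_rot: [1.0, -0.0, 0.001, -0.0]
ft_force: [-0.0, 0.6, -0.2]
grip_width: 0.996
```

```bash
python3 - <<'E'
from h import *
for k in range(2): c=manip.calibration("wrist");p,d=manip.camera("wrist")
cv2.imwrite("pics/w8.png",cv2.resize(p[100:320,180:390,::-1],None,fx=2.7,fy=2.7))
print(proj(c,(.649,.211,.105)))
s,_=manip.camera("scene"); cv2.imwrite("pics/s8.png",cv2.resize(s[180:330,90:290,::-1],None,fx=4,fy=4))
go(.4497,.1785,.2)
E
```

```text
[284.55582429 212.467229  ]
delta [-0.1998  0.034   0.024 ] twist -0.0003 pos [0.6494 0.2125 0.2248] t 11.75 w 85.1
```

View pics/w8.png

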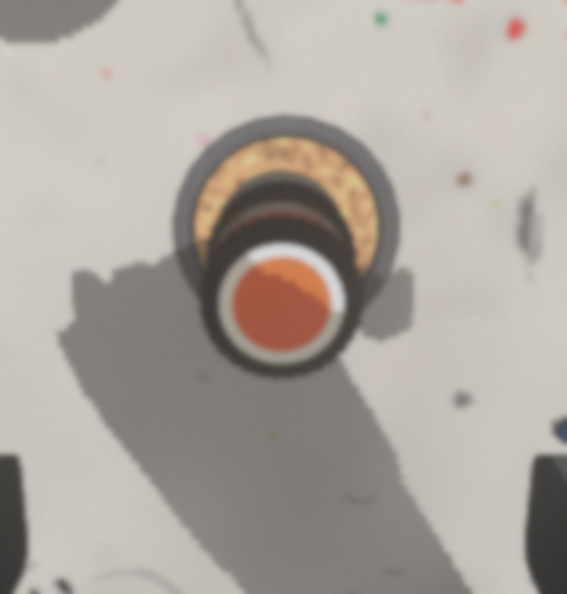

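View pics/s8.png

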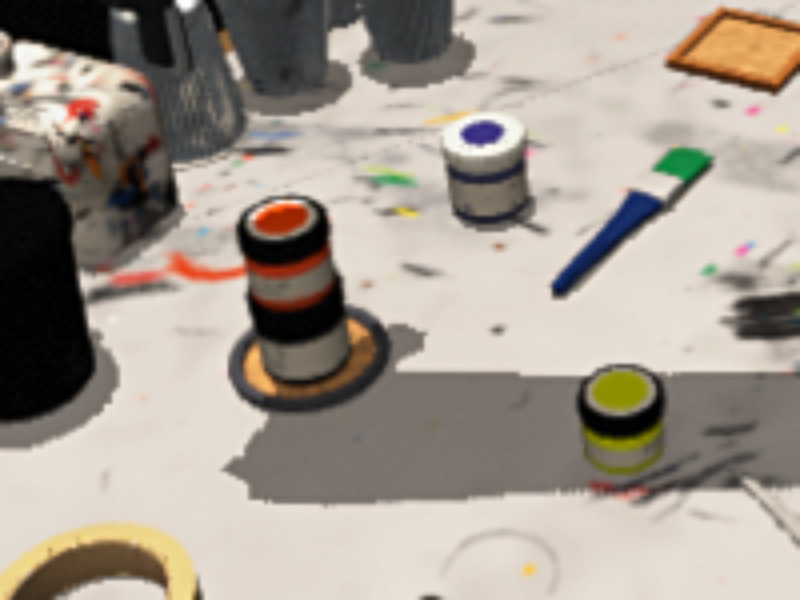

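Call:
jog_arm(steps=[0.085,-0.199,0.034,0,0,0.085,-0.199,0.034,0,0,0.085,-0.199,0.034,0.03,0,0.085,-0.199,0.034,0.03,0,0.085,-0.199,0.034,0.03,0,0.085,-0.199,0.034,0.03,0,0.085,-0.199,0.034,0.03,0,0.085,-0.199,0.034,0.03,0,0.085,-0.199,0.034,0.03,0,0.085,-0.199,0.034,0.03,0])

```text
clock: 12.75
position: [0.4501, 0.1782, 0.1923]
ee_rot: [1.0, -0.0, -0.0, -0.0]
ft_force: [0.1, 0.6, -0.0]
grip_width: 0.995
```

```bash
python3 - <<'E'
from h import *
c=manip.calibration("wrist");p,d=manip.camera("wrist")
cv2.imwrite("pics/w9.png",cv2.resize(p[100:320,180:390,::-1],None,fx=2.7,fy=2.7))
np.save("pics/w9cal.npy",c,allow_pickle=True)
go(.4497,.1785,.028); u=proj(c,(.4497,.1785,.042));print(u,(u-[180,100])*2.7)
E
```

```text
delta [-0.0002 -0.0003  0.1642] twist -0.0002 pos [0.4499 0.1781 0.1922] t 12.8 w 84.8
[281.54903381 202.14536076] [274.18239129 275.79247406]
```

View pics/w9.png

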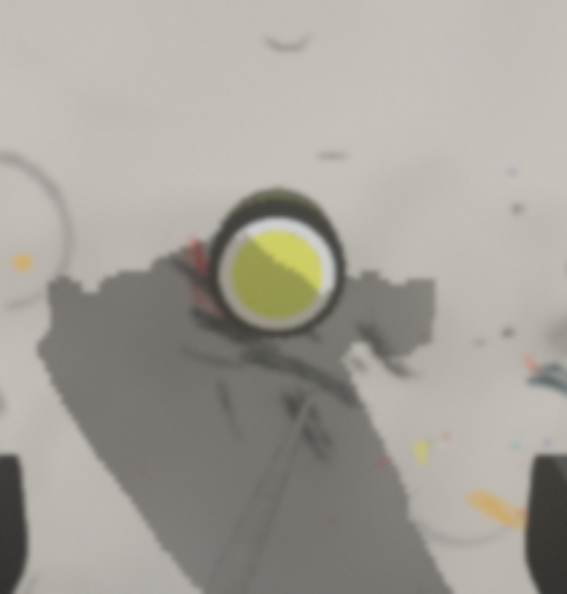

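Call:
jog_arm(steps=[0.085,0,0,0.05,0,0.085,0,0,0.1,0,0.085,0,0,0.14,0,0.085,0,0,0.163,0,0.085,0,0,0.163,0,0.035,0,0,0.163,0,0.035,0,0,0.163,0,0.035,0,0,0.163,0,0.035,0,0,0.163,0,0.035,0,0,0.163,0])

```text
clock: 13.8
position: [0.4508, 0.1782, 0.0312]
ee_rot: [1.0, -0.0, 0.002, 0.0]
ft_force: [-2.5, -1.5, 11.0]
grip_width: 0.524
```

```bash
python3 - <<'E'
from h import *
go(.649,.2113,.2);print(manip.get_obs()["ft_force"])
E
```

```text
delta [ 0.1987 -0.0332 -0.1682] twist -0.0004 pos [0.4508 0.1782 0.0312] t 13.8 w 44.8
[-2.5152237  -1.46201095 11.03118829]
```

Call:
jog_arm(steps=[0.035,0,0,-0.03,0,0.035,0,0,-0.07,0,0.035,0,0,-0.11,0,0.035,0.01,0,-0.155,0,0.035,0.04,-0.01,-0.155,0,0.035,0.08,-0.02,-0.155,0,0.035,0.12,-0.025,-0.155,0,0.035,0.16,-0.033,-0.155,0,0.035,0.198,-0.033,-0.155,0,0.035,0.198,-0.033,-0.155,0])

```text
clock: 14.8
position: [0.6511, 0.2093, 0.1833]
ee_rot: [1.0, -0.002, 0.0, -0.0]
ft_force: [-1.0, 0.1, -2.4]
grip_width: 0.519
```

```bash
python3 - <<'E'
from h import *
for k in range(4): c=manip.calibration("wrist");p,d=manip.camera("wrist")
cv2.imwrite("pics/w10.png",cv2.resize(p[120:340,180:390,::-1],None,fx=2.7,fy=2.7))
P=manip.get_obs()["position"]; print((proj(c,(.649,.211,.105))-[180,120])*2.7,(proj(c,P+[0,0,.012])-[180,120])*2.7)
go(.649,.2113,.136)
E
```

```text
[275.33248724 287.87954395] [273.42422193 507.37206643]
delta [ 0.0022 -0.      0.049 ] twist 0.0005 pos [0.6468 0.2113 0.185 ] t 15.0 w 44.3
```

View pics/w10.png

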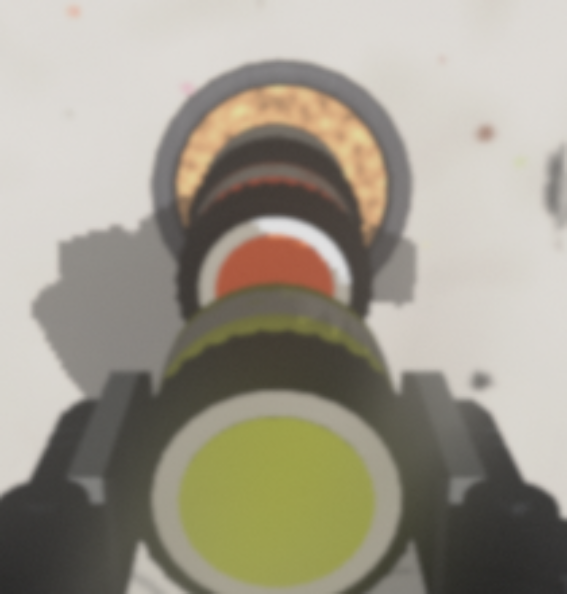

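Call:
jog_arm(steps=[0.035,0.001,-0.0005,0.01,0,0.035,0.001,-0.0005,0.025,0,0.035,0.001,-0.0005,0.035,0,0.035,0.001,-0.0005,0.04,0,0.035,0.001,-0.0005,0.044,0,0.035,0.001,-0.0005,0.046,0,0.035,0.001,-0.0005,0.047,0,0.035,0.001,-0.0005,0.048,0,0.035,0.001,-0.0005,0.048,0,0.035,0.001,-0.0005,0.048,0])

```text
clock: 16.0
position: [0.6488, 0.2116, 0.137]
ee_rot: [1.0, -0.0, 0.0, -0.0]
ft_force: [-0.8, 0.2, 1.5]
grip_width: 0.52
```

Call:
jog_arm(steps=[0.035,0,0,0.0005,0,0.035,0,0,0.0005,0,0.085,0,0,0.0005,0,0.085,0,0,0.0005,0,0.085,0,0,0.0005,0,0.085,0,0,0.0005,0,0.085,0,0,0.0005,0,0.085,0,0,-0.03,0,0.085,0,0,-0.07,0,0.085,0,0,-0.1,0])

```text
clock: 17.0
position: [0.6487, 0.2116, 0.2386]
ee_rot: [1.0, -0.0, 0.001, -0.0]
ft_force: [-0.6, 0.9, 0.5]
grip_width: 0.999
```

```bash
python3 - <<'E'
from h import *
for k in range(2): c=manip.calibration("wrist");p,d=manip.camera("wrist")
cv2.imwrite("pics/w11.png",cv2.resize(p[100:320,180:390,::-1],None,fx=2.7,fy=2.7))
print((proj(c,(.649,.211,.147))-[180,100])*2.7)
s,_=manip.camera("scene"); cv2.imwrite("pics/s11.png",cv2.resize(s[180:330,90:290,::-1],None,fx=4,fy=4))
go(.657,.025,.2)
E
```

```text
[280.74621674 333.11814107]
delta [0.0075 0.187  0.0386] twist -0.0002 pos [0.6494 0.212  0.2388] t 17.15 w 85.2
```

View pics/w11.png

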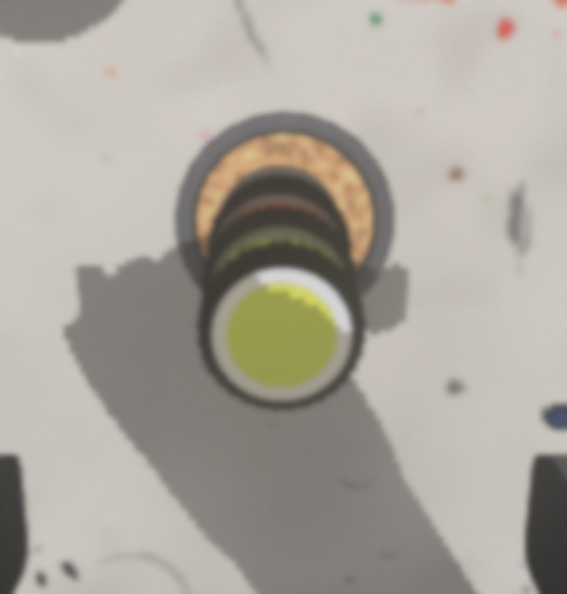

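View pics/s11.png

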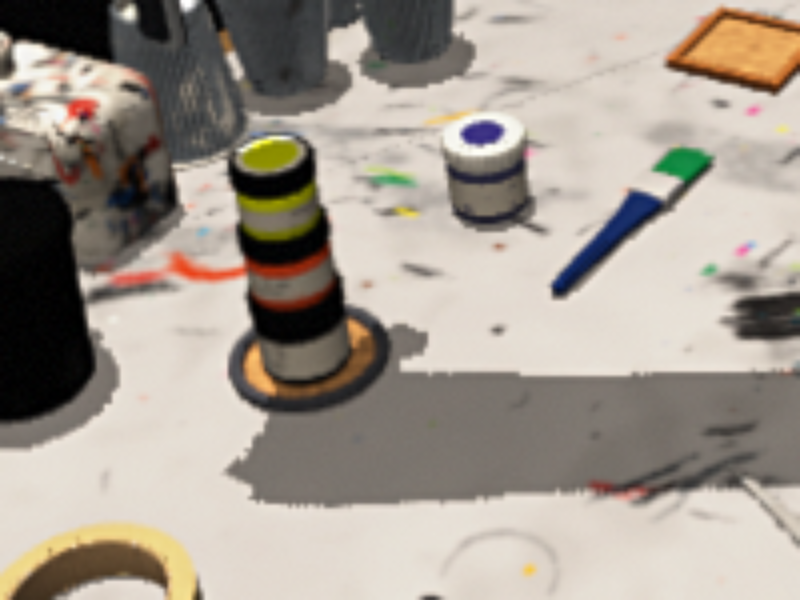

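Call:
jog_arm(steps=[0.085,0.008,0.05,0,0,0.085,0.008,0.1,0,0,0.085,0.008,0.15,0,0,0.085,0.008,0.187,0,0,0.085,0.008,0.187,0.04,0,0.085,0.008,0.187,0.04,0,0.085,0.008,0.187,0.04,0,0.085,0.008,0.187,0.04,0,0.085,0.008,0.187,0.04,0,0.085,0.008,0.187,0.04,0])

```text
clock: 18.15
position: [0.6569, 0.0253, 0.1974]
ee_rot: [1.0, 0.0, 0.001, -0.0]
ft_force: [0.8, -0.2, -0.3]
grip_width: 0.997
```

```bash
python3 - <<'E'
from h import *
for k in range(2): c=manip.calibration("wrist");p,d=manip.camera("wrist")
np.save("pics/w12cal.npy",c,allow_pickle=True)
cv2.imwrite("pics/w12.png",p[:,:,::-1])
go(.657,.025,.0355); u=proj(c,(.657,.025,.055));print(u)
E
```

```text
delta [ 0.0002 -0.0002  0.1614] twist 0.0004 pos [0.6567 0.0248 0.1969] t 18.25 w 84.6
[281.74959485 204.1999749 ]
```

View pics/w12.png

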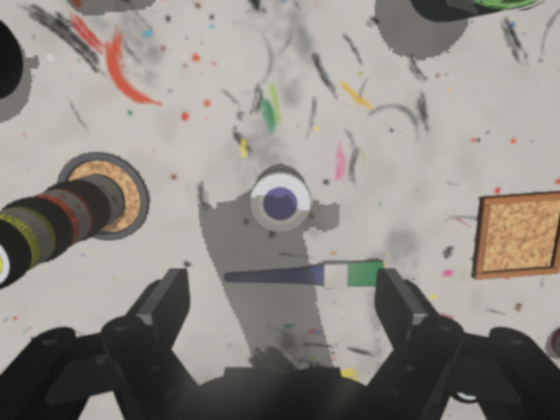

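Call:
jog_arm(steps=[0.085,0,-0.001,0.05,0,0.085,0,-0.001,0.1,0,0.085,0,-0.001,0.14,0,0.085,0,-0.001,0.161,0,0.085,0,-0.001,0.161,0,0.04,0,-0.001,0.161,0,0.04,0,-0.001,0.161,0,0.04,0,-0.001,0.161,0,0.04,0,-0.001,0.161,0,0.04,0,-0.001,0.161,0])

```text
clock: 19.25
position: [0.658, 0.0255, 0.038]
ee_rot: [1.0, -0.0, 0.002, 0.0]
ft_force: [-0.9, -0.1, 5.4]
grip_width: 0.61
```

```bash
python3 - <<'E'
from h import *
go(.603,-.2235,.13);print(manip.get_obs()["ft_force"])
c=np.load("pics/w12cal.npy",allow_pickle=True).item()
print(at_z(c,(525,235),.009))
E
```

```text
delta [-0.0546  0.249  -0.0922] twist -0.0004 pos [0.658  0.0255 0.038 ] t 19.25 w 52.1
[-0.91303285 -0.10850799  5.42748668]
[ 0.6097913  -0.23337337  0.009     ]
```

Call:
jog_arm(steps=[0.04,0,0,-0.03,0,0.04,0,0,-0.07,0,0.04,-0.01,0.03,-0.09,0,0.04,-0.02,0.07,-0.09,0,0.04,-0.03,0.11,-0.09,0,0.04,-0.04,0.15,-0.09,0,0.04,-0.045,0.19,-0.09,0,0.04,-0.053,0.23,-0.09,0,0.04,-0.053,0.249,-0.09,0,0.04,-0.053,0.249,-0.09,0])

```text
clock: 20.25
position: [0.6029, -0.2282, 0.1262]
ee_rot: [1.0, -0.003, 0.0, 0.001]
ft_force: [0.3, -0.1, -1.0]
grip_width: 0.611
```

```bash
python3 - <<'E'
from h import *
for k in range(4): c=manip.calibration("wrist");p,d=manip.camera("wrist")
np.save("pics/w13cal.npy",c,allow_pickle=True)
cv2.imwrite("pics/w13.png",p[:,:,::-1])
go(.603,-.2235,.042); P=manip.get_obs()["position"];print(proj(c,(.603,-.2235,.009)),proj(c,P+[0,0,.017]))
E
```

```text
delta [-0.0012  0.0019  0.0839] twist 0.0021 pos [ 0.6041 -0.2217  0.1259] t 20.45 w 52.2
[283.58185764 214.34923777] [280.41439015 313.90294218]
```

View pics/w13.png

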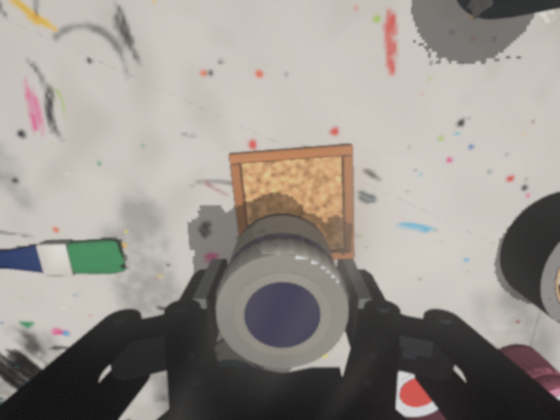

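```bash
python3 - <<'E'
from h import *
c=np.load("pics/w13cal.npy",allow_pickle=True).item()
P=[at_z(c,u,.009)[:2] for u in((230,155),(352,146))]
print(P,np.hypot(*(P[0]-P[1])))
e=(P[1]-P[0]);e/=np.hypot(*e);n=np.array([e[1],-e[0]]); n=n if n[0]<0 else -n
C=(P[0]+P[1])/2+.047*n;print(C,e)
C0=C
Q=[C+a*.047*e+b*.047*n for a,b in((-1,-1),(1,-1),(1,1),(-1,1))]
def ov(a,c,x0,y0,w,h,s):
    b=cv2.resize(a[y0:y0+h,x0:x0+w],None,fx=s,fy=s,interpolation=cv2.INTER_CUBIC)
    for D,col in((0,(0,255,0)),(np.array([.603,-.2235])-C,(255,0,0))):
        cv2.polylines(b,[np.array([(proj(c,(*(q+D),.009))-[x0,y0]+.5)*s for q in Q]).astype(int)],True,col,1)
    return b
A=ov(cv2.imread("pics/w13.png"),c,190,120,200,150,2); S=ov(cv2.imread("pics/scene0.png"),manip.calibration("scene"),240,165,80,60,5);D=ov(cv2.imread("pics/side0.png"),manip.calibration("side"),235,155,80,60,5)
cv2.imwrite("pics/o13.png",np.vstack([np.hstack([A,S]),np.hstack([D,D*0])]))
E
```

```text
[array([ 0.64990637, -0.18309396]), array([ 0.65657933, -0.27457393])] 0.09172302950569153
[ 0.60636739 -0.23225325] [ 0.07275117 -0.99735012]
```

View pics/o13.png

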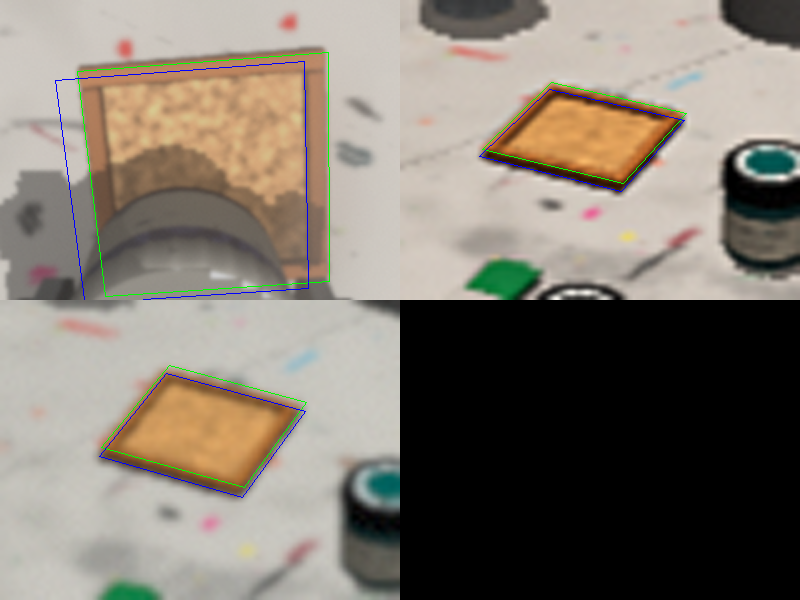

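Call:
jog_arm(steps=[0.04,0,0.007,0,0,0.04,0,0.007,0,0,0.04,0,0.007,0,0,0.04,0,0.007,0,0,0.04,0,0.007,0,0,0.04,0,0.007,0,0,0.04,0,0.007,0,0,0.04,0,0.007,0,0,0.04,0,0.007,0,0,0.04,0,0.007,0,0])

```text
clock: 21.45
position: [0.6035, -0.2306, 0.1253]
ee_rot: [1.0, -0.0, 0.0, 0.0]
ft_force: [0.1, 0.8, -2.3]
grip_width: 0.616
```

```bash
python3 - <<'E'
from h import *
for k in range(3):
    c=manip.calibration("wrist");p,d=manip.camera("wrist");print(manip.get_obs()["position"].round(4),c["world_to_cam"][:3,3].round(4))
np.save("pics/w14cal.npy",c,allow_pickle=True)
cv2.imwrite("pics/w14.png",p[:,:,::-1])
cv2.imwrite("pics/w14c.png",cv2.resize(p[130:380,190:390,::-1],None,fx=2.4,fy=2.4))
E
```

```text
[ 0.6035 -0.2306  0.1253] [-0.2296  0.5754  0.4416]
[ 0.6035 -0.2306  0.1253] [-0.2296  0.5754  0.4416]
[ 0.6034 -0.2306  0.1253] [-0.2296  0.5754  0.4416]
```

View pics/w14c.png

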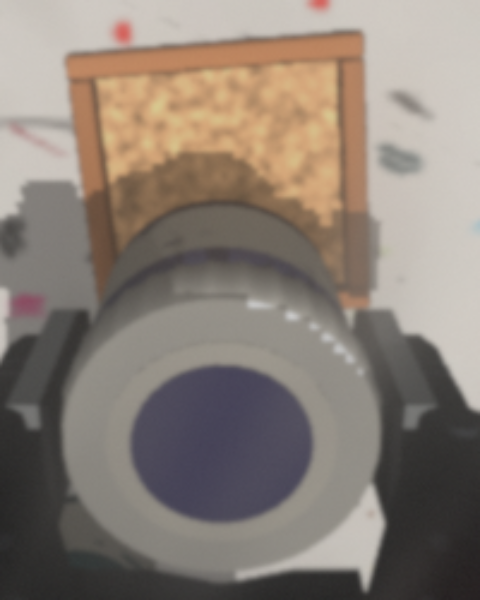

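```bash
python3 - <<'E'
from h import *
c=np.load("pics/w14cal.npy",allow_pickle=True).item()
P=[at_z(c,u,.009)[:2] for u in((217.5,153.75),(340.8,143.3))]
e=(P[1]-P[0]);print(P,np.hypot(*e));e/=np.hypot(*e);n=np.array([e[1],-e[0]]); n=n if n[0]<0 else -n
C=(P[0]+P[1])/2+.047*n;print(C)
print(at_z(c,(222/2.4+190,443/2.4+130),.1253+.017), at_z(c,(367/2.4+190,304/2.4+130),.009), C+.047*(n+e))
E
```

```text
[array([ 0.6502796 , -0.18255716]), array([ 0.65780541, -0.27465448])] 0.09240429908861837
[ 0.60719864 -0.23243371]
[ 0.6032757  -0.23102575  0.1423    ] [ 0.5656051  -0.28121604  0.009     ] [ 0.56418267 -0.28310546]
```

Call:
jog_arm(steps=[0.04,0.003,0,0.01,0,0.04,0.003,0,0.04,0,0.04,0.003,0,0.06,0,0.04,0.003,0,0.07,0,0.04,0.003,0,0.075,0,0.04,0.003,0,0.078,0,0.04,0.003,0,0.08,0,0.04,0.003,0,0.082,0,0.04,0.003,0,0.083,0,0.04,0.003,0,0.083,0])

```text
clock: 22.6
position: [0.6066, -0.2307, 0.0426]
ee_rot: [1.0, -0.0, 0.0, 0.0]
ft_force: [-0.4, 0.1, -3.1]
grip_width: 0.614
```

Call:
jog_arm(steps=[0.04,0,0,0.001,0,0.04,0,0,0.0015,0,0.085,0,0,0.0015,0,0.085,0,0,0.0015,0,0.085,0,0,0.0015,0,0.085,0,0,0.0015,0,0.085,0,0,-0.02,0,0.085,0,0,-0.06,0,0.085,0,0,-0.11,0,0.085,0,0,-0.16,0])

```text
clock: 23.6
position: [0.606, -0.2304, 0.2038]
ee_rot: [1.0, 0.0, -0.0, -0.0]
ft_force: [1.6, 0.2, 0.1]
grip_width: 0.995
```

```bash
python3 - <<'E'
from h import *
for k in range(4): c=manip.calibration("wrist");p,d=manip.camera("wrist")
np.save("pics/w15cal.npy",c,allow_pickle=True)
cv2.imwrite("pics/w15.png",p[:,:,::-1])
cv2.imwrite("pics/w15c.png",cv2.resize(p[130:280,200:380,::-1],None,fx=4,fy=4))
u=proj(c,(.6063,-.2305,.059));print((u-[200,130])*4)
go(.471,-.328,.2)
E
```

```text
[323.27480361 303.29506284]
delta [-0.136   0.0973  0.0034] twist -0.0003 pos [ 0.607  -0.2308  0.2036] t 23.8 w 85.0
```

View pics/w15c.png

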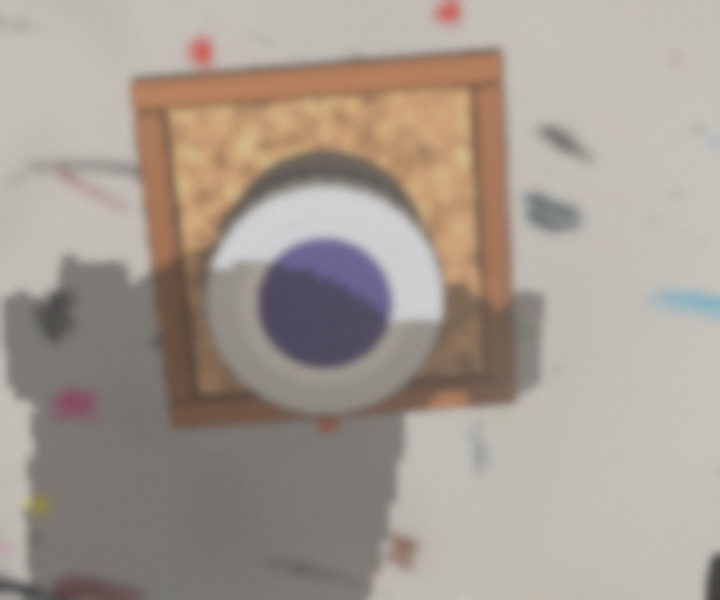

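View pics/w15.png

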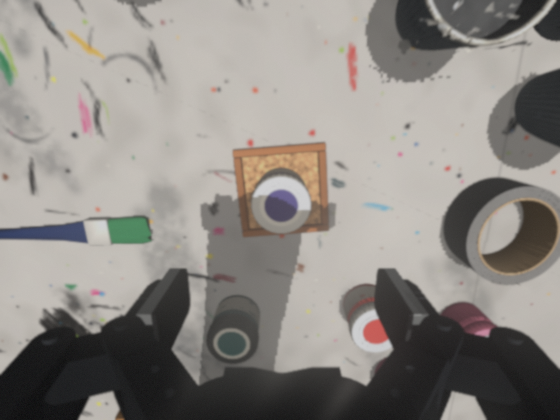

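```bash
python3 - <<'E'
from h import *
c=np.load("pics/w15cal.npy",allow_pickle=True).item()
Q=[at_z(c,(x/4+200,y/4+130),.009)[:2] for x,y in((133,80),(500,50),(516,400),(172,425))]
print(np.mean(Q,0), at_z(c,(325/4+200,303/4+130),.059), at_z(c,(374,331),.055), at_z(c,(232,344),.055))
E
```

```text
[ 0.60766565 -0.23228621] [ 0.60636698 -0.23088297  0.059     ] [ 0.4713994  -0.32575578  0.055     ] [ 0.45614754 -0.1793116   0.055     ]
```

Call:
jog_arm(steps=[0.085,-0.135,0.097,0,0,0.085,-0.135,0.097,0,0,0.085,-0.135,0.097,0,0,0.085,-0.135,0.097,0,0,0.085,-0.135,0.097,0,0,0.085,-0.135,0.097,0,0,0.085,-0.135,0.097,0,0,0.085,-0.135,0.097,0,0,0.085,-0.135,0.097,0,0,0.085,-0.135,0.097,0,0])

```text
clock: 24.8
position: [0.4718, -0.3271, 0.2022]
ee_rot: [1.0, 0.0, 0.0, -0.0]
ft_force: [0.2, 0.1, -0.5]
grip_width: 0.994
```

```bash
python3 - <<'E'
from h import *
for k in range(2): c=manip.calibration("wrist");p,d=manip.camera("wrist")
np.save("pics/w16cal.npy",c,allow_pickle=True)
cv2.imwrite("pics/w16.png",p[:,:,::-1])
u=proj(c,(.471,-.328,.055));print(u)
go(.471,-.328,.0355)
E
```

```text
[282.59354554 203.47240397]
delta [-0.0007  0.0006  0.1668] twist 0.0002 pos [ 0.4717 -0.3274  0.2023] t 24.9 w 84.8
```

View pics/w16.png

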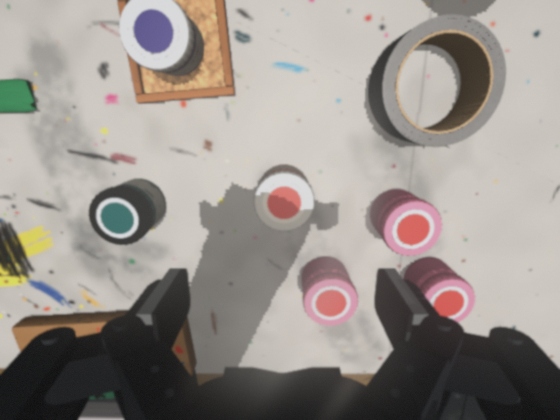

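Call:
jog_arm(steps=[0.085,0,0.001,0.05,0,0.085,0,0.001,0.1,0,0.085,0,0.001,0.14,0,0.085,0,0.001,0.166,0,0.085,0,0.001,0.166,0,0.04,0,0.001,0.166,0,0.04,0,0.001,0.166,0,0.04,0,0.001,0.166,0,0.04,0,0.001,0.166,0,0.04,0,0.001,0.166,0])

```text
clock: 25.9
position: [0.4727, -0.3295, 0.0387]
ee_rot: [1.0, -0.0, 0.001, 0.001]
ft_force: [-0.1, 0.6, 4.7]
grip_width: 0.607
```

```bash
python3 - <<'E'
from h import *
go(.6063,-.2307,.14);print(manip.get_obs()["ft_force"])
E
```

```text
delta [ 0.1339 -0.0986 -0.1011] twist -0.0004 pos [ 0.4727 -0.3295  0.0387] t 25.9 w 51.9
[-0.10471629  0.55523575  4.72810331]
```

Call:
jog_arm(steps=[0.04,0,0,-0.03,0,0.04,0,0,-0.07,0,0.04,0,0,-0.11,0,0.04,0.02,-0.015,-0.11,0,0.04,0.05,-0.04,-0.11,0,0.04,0.09,-0.066,-0.11,0,0.04,0.134,-0.099,-0.11,0,0.04,0.134,-0.099,-0.11,0,0.04,0.134,-0.099,-0.11,0,0.04,0.134,-0.099,-0.11,0])

```text
clock: 26.9
position: [0.6049, -0.2308, 0.1469]
ee_rot: [1.0, -0.001, 0.0, 0.001]
ft_force: [0.1, -0.2, -1.2]
grip_width: 0.608
```

```bash
python3 - <<'E'
from h import *
for k in range(4): c=manip.calibration("wrist");p,d=manip.camera("wrist")
cv2.imwrite("pics/w17.png",cv2.resize(p[130:380,190:390,::-1],None,fx=2.4,fy=2.4))
P=manip.get_obs()["position"]; f=lambda u:(u-[190,130])*2.4
print(f(proj(c,(.6063,-.2307,.059))),f(proj(c,P+[0,0,.0165])))
go(.6063,-.2307,.098);print(manip.get_obs()["ft_force"])
E
```

```text
[217.40602542 223.04206262] [218.17627108 439.52175501]
delta [ 0.0016 -0.0005  0.0487] twist -0.0023 pos [ 0.6047 -0.2311  0.1467] t 27.1 w 51.7
[-0.57209096 -0.23511468 -2.18958201]
```

View pics/w17.png

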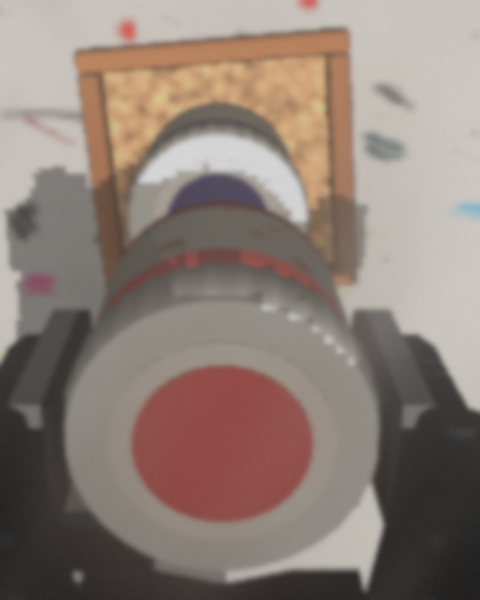

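Call:
jog_arm(steps=[0.04,0.002,-0.001,0.01,0,0.04,0.002,-0.001,0.025,0,0.04,0.002,-0.001,0.035,0,0.04,0.002,-0.001,0.04,0,0.04,0.002,-0.001,0.043,0,0.04,0.002,-0.001,0.045,0,0.04,0.002,-0.001,0.047,0,0.04,0.002,-0.001,0.048,0,0.04,0.002,-0.001,0.048,0,0.04,0.002,-0.001,0.048,0])

```text
clock: 28.1
position: [0.6076, -0.2287, 0.0986]
ee_rot: [1.0, -0.0, 0.0, 0.0]
ft_force: [-0.0, 0.0, -1.8]
grip_width: 0.607
```

Call:
jog_arm(steps=[0.04,-0.0005,0.001,0,0,0.04,-0.0005,0.001,0.001,0,0.04,-0.0005,0.001,0.0015,0,0.085,-0.0005,0.001,0.0015,0,0.085,-0.0005,0.001,0.0015,0,0.085,-0.0005,0.001,0.0015,0,0.085,-0.0005,0.001,0.0015,0,0.085,-0.0005,0.001,-0.02,0,0.085,-0.0005,0.001,-0.07,0,0.085,-0.0005,0.001,-0.12,0])

```text
clock: 29.1
position: [0.6063, -0.2294, 0.219]
ee_rot: [1.0, -0.0, -0.001, -0.0]
ft_force: [1.5, -0.6, 0.2]
grip_width: 0.991
```

```bash
python3 - <<'E'
from h import *
for k in range(4): c=manip.calibration("wrist");p,d=manip.camera("wrist")
cv2.imwrite("pics/w18.png",cv2.resize(p[130:280,200:380,::-1],None,fx=4,fy=4))
print((proj(c,(.6063,-.2307,.114))-[200,130])*4)
for n in("scene","side"):
    s,_=manip.camera(n); cv2.imwrite(f"pics/{n}18.png",s[:,:,::-1])
print(manip.get_obs())
E
```

```text
[329.88031172 360.61187444]
{'clock': 29.4, 'joint_pos': array([ 0.6761169 ,  0.45277748, -0.52626539,  1.41194056,  0.22771457,
        1.33923625, -1.42985814]), 'joint_velocities': array([0.00123088, 0.0127893 , 0.00170188, 0.01029614, 0.0007623 ,
       0.00289853, 0.00138746]), 'tau': array([-1.27910804e-01, -6.79970884e+01, -8.04573387e+00, -3.92711806e+01,
        4.25427534e-04,  3.40993324e-05,  1.90639817e-03]), 'position': array([ 0.60635022, -0.22959412,  0.21699597]), 'ee_rot': array([ 9.99999580e-01, -1.25016398e-04, -8.89075155e-04, -1.83210442e-04]), 'ft_force': array([-0.60648378,  0.77115318, -0.67441501]), 'torque': array([-0.03634557,  0.00472204,  0.01953278]), 'grip_width': 0.9903403879227509}
```

View pics/w18.png

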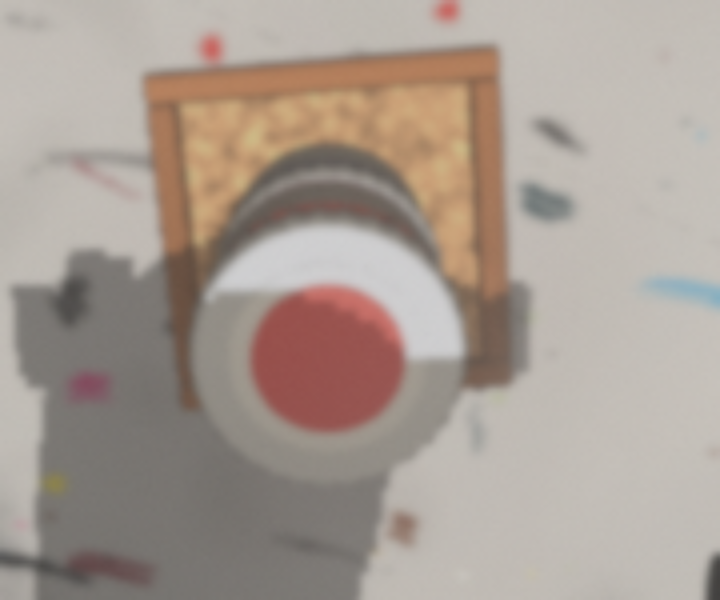

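View pics/scene18.png

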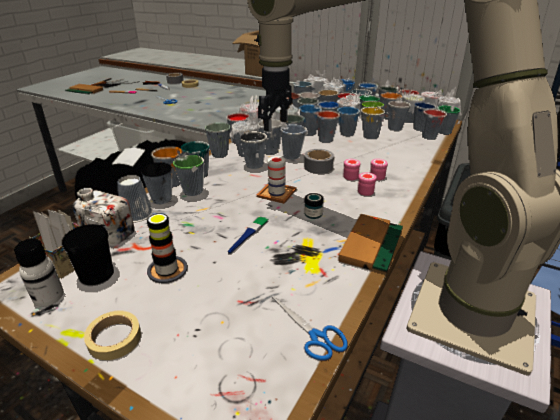

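View pics/side18.png

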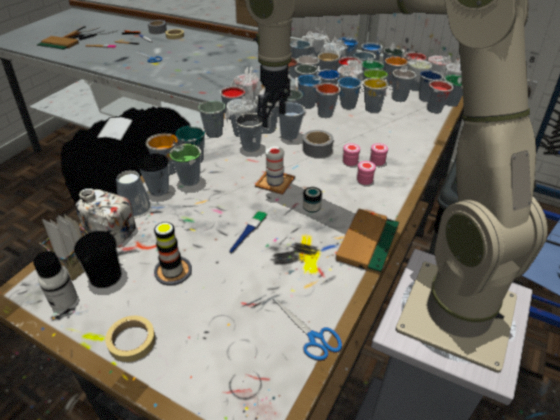

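```bash
python3 -c "
from workcell import manip
print(manip.hand_in())"
```

```text
the job is handed in; nothing more can be done
None
```

Both stacks are set out and the job is handed in, at about 29 s on the robot clock. The gripper was open and hovering clear of everything; no verdict was reported.

- **Round tray:** black is at the bottom, orange on it and lemon on top. The last wrist view of each lid put the jars within about 1 mm of each other, and black about 2 mm from the tray centre.
- **Square tray:** violet has coral on it. Coral sits within about 1 mm of violet, and violet about 2 mm from the tray centre.
- **Other jars:** the last scene and side pictures show both stacks upright. The teal jar is where it started, and the pink look-alikes are untouched.

**Camera disagreement:** the fixed cameras and the wrist camera differed on the tray centres by up to about 9 mm. I placed between the two readings, closer to the wrist camera's because it also showed the held jar. The 2 mm tray offsets above are wrist-camera figures. My first fixed-camera reading of the square tray would put violet about 8 mm off centre, still inside the 12 mm limit. A closer overlay put it at about 4–6 mm.

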